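# Balance the tin with two weights

## Robot

A 7-joint arm with a two-finger parallel gripper is mounted at the origin on the work surface. World frame = base frame: x ahead of the robot, y to its left, z up, the work surface at z = 0. Lengths are in m, angles in rad, forces in N, time in s.
With the tool pointing down it reaches from about 0.4 to 0.85 m from the base axis. Payload 4.5 kg.
Tool frame: the origin (TCP) lies between the finger pads; the fingertips stand 11 mm ahead of it and the grasp point (between the pads) lies 8 mm behind it (ctrl.tips_ahead is the distance from the TCP to the fingertips, in m); z points along the fingers, y is the direction in which the jaws open and shut (so a half turn about z gives the same grasp; the last joint's range is limited). The gripper opens to 88 mm and grips with 3 to 60 N. Pads are 18 mm wide; open, the fingers measure 123 mm over their backs; the gripper's body (75 mm by 187 mm) begins 45 mm behind the grasp point.
Start: joints at [0.034, 0.689, -0.195, 1.565, 0.157, 0.902, -0.215], TCP at [0.625, 0, 0.25] pointing down, gripper open.
Joint ranges: [-3.01, 3.01], [-0.46, 2.08], [-1.47, 1.51], [0.13, 2.56], [-1, 4.14], [0.04, 2.09], [-2.66, 2.66]. Speed limits (rad/s): [2.57, 2.57, 3.14, 3.14, 3.14, 3.14, 3.14].

## Interface

Orientations are given as a 3x3 rotation matrix whose columns are the frame's x, y, z axes.
In Python, from cell import ctrl gives the robot as it stands.
- The arm moves only by the shell command python3 -m jog 'ROWS' [FORCE]. ROWS is JSON, a list of rows, each a list of 3 entries, a list of its own where there are three numbers: the opening, from 0 (shut) to 1 (fully open), then the shift along the tool's x, y, z in m, then the turn, a rotation vector about the tool's x, y, z in degrees. A call has 1 to 10 rows; each row is the pose to reach, as a shift and turn from the pose commanded when the call began, along the tool's axes at that moment; what a row does not reach only later rows make up. A row lasts 1/12 s, in which the tool goes at most 41.7 mm and 7.16 degrees, less where a joint would pass 70% of its speed; a pose out of reach is approached as far as the arm can. A call with a gripper value outside its range is refused whole. The fingers move at their own pace and stop on an object; FORCE is the grip in N (left out, the last holds). Time passes only in rows, so rows that repeat a pose let the fingers close. It gives the time, the measured TCP pose, the force and the opening at its end, in the units of the state.
- ctrl.read_state(): the state, without advancing time (a new reading comes with each control period).
- ctrl.read_camera(name): name is "scene" or "side" or "wrist"; returns a dict with "img" (420x560x3 uint8, red, green, blue), "vfov" (degrees; the focal length in pixels is half the picture's height over the tangent of half this angle, whatever the lens; pixels are square), "cx", "cy" (the principal point, pixels), "R" (3x3) and "t" (3): a world point X has camera coordinates R X + t. Camera axes: x right, y down, z forward; pixel columns grow to the right and rows downward; lengths in m; the calibration is good to about 2 mm. A picture is of the moment at which its call begins. There is no depth.
- ctrl.job_done(): hands the job in, once; it reports no verdict.
The state is a dict: "time": time; "qpos": joint angles; "qvel": joint speeds; "tau": joint torques, N m; "eef_pos": TCP position; "ee_rot": TCP orientation; "ft_force": force on the tool from outside, world axes, zero at the start; "torque": the same for the moment, N m; "finger_gap": finger opening in m.
Only numpy, scipy, OpenCV 4.12 (cv2) and the standard library are available. Lean on these libraries where they do the work, as an engineer would, in place of code of your own. Each camera call takes 0.05 s, during which the arm holds its last target. There are 200 camera calls.

## Task

One of the two steel tins stands on a pan of the balance. Take the two of the three steel weights under the hook rail that together weigh as much as that tin, and stand them upright side by side on the empty pan, setting them down gently, not dropping them, so that the beam comes to rest level. Leave the spare weight, both tins and everything else where they are.

Things in the scene. Friction and masses are not known exactly. Their poses are not given: they have to be found in the camera images.
- balance: fixed kitchen balance, white base 110 x 260 mm, 28 mm high; origin at the centre of its underside, z up, y along the beam towards the pan with the tin, x across the beam, away from the robot; turned up to 0.3 rad. A thin pointer plate stands between the pans, top 140 mm above the shelf. The pans sit on top of the beam and stay horizontal
- beam (a joint): tilt of the beam (rad): 0 is level, negative when the tin's side is low, positive when the weights' side is low; stops at -0.14 and +0.14; starts at -0.14. A light spring holds the empty beam level: 10 g of difference tilts it 0.025 rad, so 60 g or more puts it on its stop. It is damped and settles in about a second
- weight_pan (a point): centre of the upper face of the empty pan, for the weights: a flat aluminium disc 140 mm across, 6 mm thick, no rim, 100 mm from the beam's middle. 95 mm above the shelf when level; starts 14 mm higher on its stop and stays there until the weights come within 60 g of the tin's weight
- tin_pan (a point): centre of the upper face of the other, equal pan, which carries the tin; starts 14 mm below its level height of 95 mm
- weight_large: the large stainless steel weight, 400 g: an upright cylinder 36 mm across and 46 mm tall with a small knob (18 mm across) on top, 58 mm tall in all; origin at the centre of its underside, z up. The three weights stand in any order in a row under the hook rail, about 100 mm apart, on the shelf top (height 0)
- weight_medium: the medium stainless steel weight, 200 g: an upright cylinder 28 mm across and 38 mm tall with a small knob (14 mm across) on top, 48 mm tall in all; origin at the centre of its underside, z up. The three weights stand in any order in a row under the hook rail, about 100 mm apart, on the shelf top (height 0)
- weight_small: the small stainless steel weight, 100 g: an upright cylinder 22 mm across and 32 mm tall with a small knob (12 mm across) on top, 40 mm tall in all; origin at the centre of its underside, z up. The three weights stand in any order in a row under the hook rail, about 100 mm apart, on the shelf top (height 0)
- tin_tall: tall steel tin with screw-top lid, 72 mm across the lid, 95 mm tall, 600 g to within 2 percent; origin at the centre of its underside. Either this or the short tin stands on the tin pan, the other on the iron rest
- tin_short: short steel tin with screw-top lid, 56 mm across the lid, 55 mm tall, 300 g to within 2 percent; origin at the centre of its underside
- hook_rail: fixed white plastic hook rail: bar 400 mm long, 16 thick, 22 high, underside 140 mm above the shelf, on posts 190 mm either side of its middle. Origin on the shelf under the bar's middle, y along it, x away from the robot. The weights' axes lie about 20 mm nearer the robot than the bar, so a gripper must lean back 25 to 45 degrees, fingers pointing down and away from the robot
- iron_rest: aluminium iron rest plate, 110 x 170 mm, top 81 mm above the shelf, at the far left; origin at the centre of its underside. Fixed
- lint_comb: navy plastic lint comb, about 50 x 115 mm, 14 mm high, lying on the near side of the hook rail; origin near its middle. Bystander
- thread_spool: thread spool, 32 mm across, 38 mm tall, standing beyond the hook rail; origin at its underside. Bystander
- tape_case: round grey tape-measure case, 54 mm across, 20 mm high, on the near side of the balance; origin at its underside. Bystander
- button_jar: glass jar 68 mm across, 80 mm tall, at the far edge; origin at its underside. Bystander
Mind the look-alikes: they are no part of the job. What is shaped like the weight_large but brown is not meant.

How it is judged:
At the end, for the whole second after the job is handed in: Beam at rest within 0.045 rad of level; tins upright, one within 40 mm of its pan's centre; on the other pan, within 62 mm of its centre, upright and at rest, large + medium weights (tall tin) or medium + small (short tin); spare weight upright within 30 mm of its start (value of joint beam between -0.045 and 0.045 rad and velocity of joint beam between -0.05 and 0.05 rad/s and angle between each of tin_tall, tin_short's own z axis and vertical below 0.15 rad and ((horizontal distance between tin_tall and tin_pan below 0.04 m and horizontal distance between each of weight_large, weight_medium and weight_pan below 0.062 m and z of weight_large in the frame of weight_pan between -0.004 and 0.004 m and angle between each of weight_large, weight_medium, weight_small's own z axis and vertical below 0.15 rad and linear speed of each of weight_large, weight_medium below 0.03 m/s and z of weight_medium in the frame of weight_pan between -0.004 and 0.004 m and distance of weight_small from where it was at the start of the episode below 0.03 m) or (horizontal distance between tin_short and tin_pan below 0.04 m and horizontal distance between each of weight_medium, weight_small and weight_pan below 0.062 m and z of weight_medium in the frame of weight_pan between -0.004 and 0.004 m and angle between each of weight_medium, weight_small, weight_large's own z axis and vertical below 0.15 rad and linear speed of each of weight_medium, weight_small below 0.03 m/s and z of weight_small in the frame of weight_pan between -0.004 and 0.004 m and distance of weight_large from where it was at the start of the episode below 0.03 m))); the robot touches nothing.
It fails at once if the large weight is let fall (loose and faster than 0.6 m/s, a drop of about 18 mm) (linear speed of weight_large above 0.6 m/s and contact force between weight_large and the fingers below 0.02 N).
It fails at once if the medium weight is let fall (loose and faster than 0.6 m/s, a drop of about 18 mm) (linear speed of weight_medium above 0.6 m/s and contact force between weight_medium and the fingers below 0.02 N).
It fails at once if the small weight is let fall (loose and faster than 0.6 m/s, a drop of about 18 mm) (linear speed of weight_small above 0.6 m/s and contact force between weight_small and the fingers below 0.02 N).
It fails at once if a tin or bystander is moved more than 40 mm (distance of any of tin_tall, tin_short, lint_comb, thread_spool, tape_case, button_jar from where it was at the start of the episode above 0.04 m).
It also fails if it takes over 70 s, if anything falls off the work surface, if the arm or the gripper's body presses on something with over 40 N, if the wrist force passes 120 N, or if a joint passes its speed limit or range.

## Working session

There is one attempt and no reset: what is moved stays moved. The work goes in short steps, Python scripts to look and compute and a shell command to move; the robot and the scene stay as the last step left them, time stands still between calls to the robot, and variables do not carry over. Pictures are saved under pics/ and viewed, about 8 in all and at most 12, crops included, and the job is handed in when it is done.

```bash
ls; mkdir -p pics
python3 - <<'E'
from cell import ctrl
import cv2,numpy as np
s=ctrl.read_state(); print(s['time'],s['eef_pos'],s['ee_rot'],s['finger_gap'])
for n in ['scene','side']:
    c=ctrl.read_camera(n); np.savez(f'pics/{n}0.npz',**c)
    print(n,c['vfov'],c['cx'],c['cy'],np.round(c['R'],3).tolist(),np.round(c['t'],3), 'pos',-np.array(c['R']).T@c['t'])
    cv2.imwrite(f'pics/{n}0.png',cv2.resize(c['img'][:,:,::-1],(800,600)))
E
```

```text
pics
0.0 [ 6.24401228e-01 -6.77105447e-05  2.48913668e-01] [[-7.99711398e-05  9.99998401e-01 -1.78675018e-03]
 [ 9.99999986e-01  7.97024742e-05 -1.50436170e-04]
 [-1.50293521e-04 -1.78676219e-03 -9.99998392e-01]] 0.08794531155165214
scene 48.33189144127813 272.4507450756017 205.18807025726474 [[-0.496, 0.868, 0.001], [0.603, 0.345, -0.719], [-0.625, -0.356, -0.695]] [ 0.273 -0.317  1.512] pos [1.27078503 0.41027443 0.82343168]
side 56.36205394097911 276.03394811101634 212.46269775316188 [[0.94, -0.342, -0.009], [-0.177, -0.464, -0.868], [0.293, 0.817, -0.496]] [-0.547  0.217  0.804] pos [ 0.31732745 -0.7437484   0.58224438]
```

View pics/scene0.png

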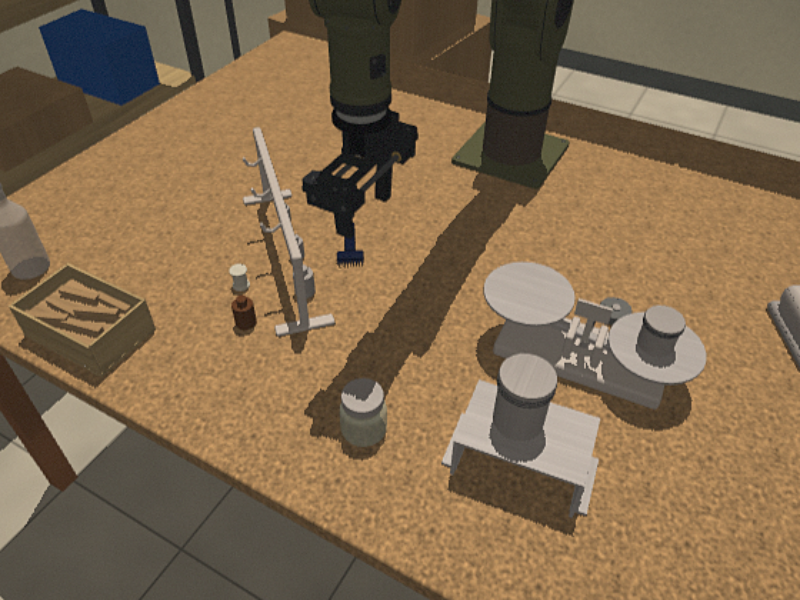

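View pics/side0.png

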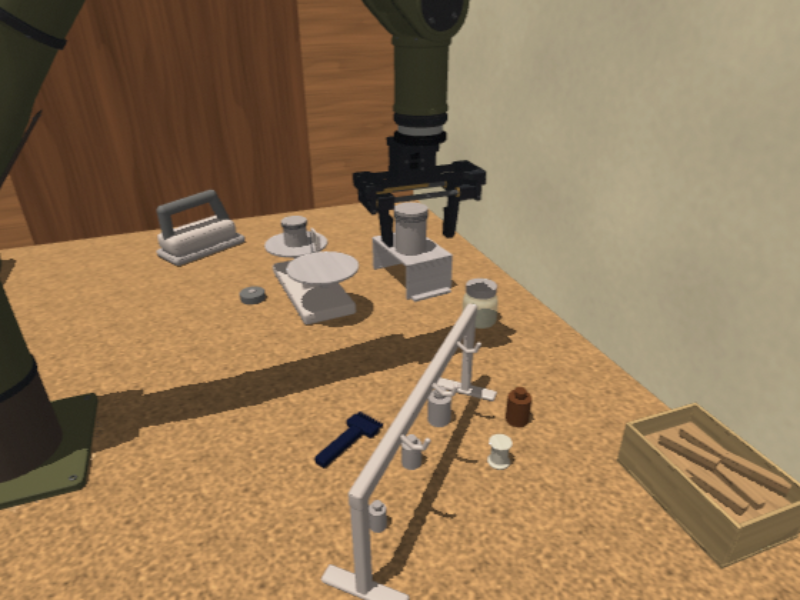

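The short tin (scene 660,335) is on the balance, so I need medium and small. In the side view the weights are small (377,516), medium (411,452) and large (440,405). The brown look-alike at (518,407) is behind the rail and excluded.

```bash
cat > h.py <<'E'
import numpy as np,cv2
def load(n): return dict(np.load(f'pics/{n}.npz'))
def ray(c,u,v):
    f=c['img'].shape[0]/2/np.tan(np.radians(float(c['vfov']))/2)
    d=np.array(c['R']).T@np.array([(u-c['cx'])/f,(v-c['cy'])/f,1]); return -np.array(c['R']).T@c['t'],d
def onz(c,u,v,z):
    o,d=ray(c,u,v); return o+d*(z-o[2])/d[2]
def proj(c,X):
    f=c['img'].shape[0]/2/np.tan(np.radians(float(c['vfov']))/2)
    p=np.array(c['R'])@np.array(X)+c['t']; return np.array([c['cx']+f*p[0]/p[2],c['cy']+f*p[1]/p[2]])
E
python3 - <<'E'
from h import *
c=load('side0')
# crop weights
x0,y0,x1,y1=240,265,330,375
im=cv2.resize(c['img'][y0:y1,x0:x1,::-1],None,fx=5.4,fy=5.4,interpolation=cv2.INTER_CUBIC)
for u in range(x0,x1,10): cv2.putText(im,str(u),(int((u-x0)*5.4),8),0,.3,(0,0,255)); cv2.line(im,(int((u-x0)*5.4),10),(int((u-x0)*5.4),16),(0,0,255))
for v in range(y0+5,y1,10): cv2.putText(im,str(v),(0,int((v-y0)*5.4)+3),0,.3,(0,0,255)); cv2.line(im,(20,int((v-y0)*5.4)),(26,int((v-y0)*5.4)),(0,0,255))
cv2.imwrite('pics/cropw.png',im)
# empty pan: grey bright mask
for n,seed,z in [('scene0',(370,200),.109),('side0',(226,186),.109)]:
    c=load(n); hsv=cv2.cvtColor(c['img'],cv2.COLOR_RGB2HSV)
    m=((hsv[...,1]<45)&(hsv[...,2]>110)).astype(np.uint8)
    m=cv2.morphologyEx(m,cv2.MORPH_OPEN,np.ones((5,5),np.uint8))
    k,l,st,_=cv2.connectedComponentsWithStats(m); i=l[seed[1],seed[0]]
    cs,_=cv2.findContours((l==i).astype(np.uint8),0,cv2.CHAIN_APPROX_NONE); e=cv2.fitEllipse(max(cs,key=len)); hull=max(cs,key=len)[:,0,:]
    P=np.array([onz(c,u,v,z)[:2] for u,v in hull]); 
    A=np.c_[2*P,np.ones(len(P))]; s=np.linalg.lstsq(A,(P**2).sum(1),rcond=None)[0]
    print(n,i,st[i],e,'circle',s[:2],'r',np.sqrt(s[2]+s[0]**2+s[1]**2))
# rail from side/scene hand pixels (800 scale -> *0.7), bar top z=.162
s=load('scene0')
for u,v in [(258,129),(297,256)]: print('rail top scene',onz(s,u*.7,v*.7,.162))
c=load('side0')
for u,v in [(357,492),(472,312)]: print('rail top side',onz(c,u*.7,v*.7,.162))
print('tin top scene',onz(s,663*.7,321*.7,.081+.055),'side',onz(c,294*.7,222*.7,.136))
for u,v,z in [(377,507,.04),(411,438,.048),(440,388,.058)]: print('knob', onz(c,u*.7,v*.7,z))
for u,v in [(325,330),(248,195),(325,197)]: print('posts scene base',onz(s,u*.7,v*.7,0))
E
```

```text
scene0 2 [ 339  184   63   43 2151] ((370.14031982421875, 205.08935546875), (41.82033157348633, 63.203163146972656), 100.40856170654297) circle [0.51929344 0.22944172] r 0.0678077313856639
side0 5 [ 187  164   63   50 1568] ((216.0484161376953, 186.6959991455078), (43.67025375366211, 58.12924575805664), 103.57735443115234) circle [0.4728997  0.25112305] r 0.10593603903531269
rail top scene [ 0.41007878 -0.36801175  0.162     ]
rail top scene [ 0.67571526 -0.0886906   0.162     ]
rail top side [ 0.40832676 -0.37889161  0.162     ]
rail top side [ 0.6634103  -0.11602001  0.162     ]
tin top scene [0.50964681 0.42401666 0.136     ] side [0.49951551 0.40271949 0.136     ]
knob [ 0.45058617 -0.30311822  0.04      ]
knob [ 0.52821956 -0.21653908  0.048     ]
knob [ 0.60349829 -0.14316618  0.058     ]
posts scene base [ 0.661655   -0.06014201  0.        ]
posts scene base [ 0.4216196  -0.41264267  0.        ]
posts scene base [ 0.34761627 -0.2693018   0.        ]
```

View pics/cropw.png

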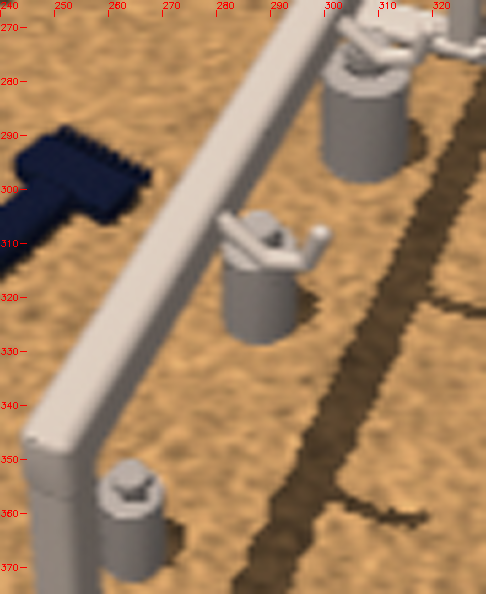

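The crop confirms the weights: small body cols 258–270, bottom row 373; medium cols 281–295, bottom row 328.5; large cols 299–316, bottom row 299. All three are plain steel and their widths scale as 22/28/36.

```bash
cat >> h.py <<'E'
from scipy.spatial.transform import Rotation as Ro
def pose(yaw,lean):
    yaw,lean=np.radians([yaw,lean]); l=np.array([np.cos(yaw),np.sin(yaw),0]); y=np.array([-l[1],l[0],0])
    z=np.array([0,0,-np.cos(lean)])+np.sin(lean)*l
    return np.c_[np.cross(y,z),y,z]
def go(grasp,yaw,lean,back=0,lab=''):
    "grasp point target (world) -> shift mm along tool axes and rotvec deg from the present pose; back= m retreated along tool z"
    from cell import ctrl
    s=ctrl.read_state(); R0=np.array(s['ee_rot']); R=pose(yaw,lean)
    tcp=np.array(grasp)+R[:,2]*(.008-back)
    print(lab,'shift',np.round(R0.T@(tcp-s['eef_pos']),4).tolist(),'rot',np.round(Ro.from_matrix(R0.T@R).as_rotvec(degrees=True),1).tolist(),'tcp',np.round(tcp,3))
E
python3 - <<'E'
from h import *
c=load('side0');s=load('scene0')
o,_=ray(c,0,0)
W={}
for n,l,r,b,R in [('small',258.1,270.2,372.8,.011),('medium',281.1,295.0,328.6,.014),('large',299.3,315.6,298.9,.018)]:
    p=onz(c,(l+r)/2,b,0); d=p-o; d[2]=0; d/=np.linalg.norm(d); w=p+R*d
    q=onz(c,(l+r)/2,b-10,0)
    wid=np.linalg.norm(onz(c,l,b,0)-onz(c,r,b,0))
    W[n]=w; print(n,w.round(4),'width mm',1e3*wid, 'from robot',np.hypot(*w[:2]))
d=W['large']-W['small']; print('row dir deg',np.degrees(np.arctan2(d[1],d[0])),'spacing',np.linalg.norm(W['medium']-W['small']),np.linalg.norm(W['large']-W['medium']))
# pan in side: only upper-right part of the contour
hsv=cv2.cvtColor(c['img'],cv2.COLOR_RGB2HSV)
rows=[]
for n,P in [('scene',(370,205))]: print(onz(s,*P,.109))
print('pan side ext', onz(c,288*.7,268*.7,.109),onz(c,358*.7,268*.7,.109), 'mid',onz(c,323*.7,268*.7,.109))
go([.47,-.13,.2],-44,35,0,'hover')
E
```

```text
small [ 0.4518 -0.2968  0.    ] width mm 21.12686486387085 from robot 0.5405373242724685
medium [ 0.5305 -0.2137  0.    ] width mm 27.385487193177696 from robot 0.5719084687617237
large [ 0.6035 -0.146   0.    ] width mm 35.13796162855951 from robot 0.6208676596605629
row dir deg 44.83323765733984 spacing 0.11444525267078823 0.09954341566345948
[0.52195375 0.23065308 0.109     ]
pan side ext [0.45270777 0.23798265 0.109     ] [0.57852136 0.18951275 0.109     ] mid [0.51569533 0.21371658 0.109     ]
hover shift [-0.1331, -0.1511, 0.0558] rot [-14.1, -33.1, -44.5] tcp [ 0.473 -0.133  0.193]
```

```bash
python3 -m jog '[[0.6,[-0.133,-0.151,0.056],[-14,-33,-44.5]],[0.6,[-0.133,-0.151,0.056],[-14,-33,-44.5]],[0.6,[-0.133,-0.151,0.056],[-14,-33,-44.5]],[0.6,[-0.133,-0.151,0.056],[-14,-33,-44.5]],[0.6,[-0.133,-0.151,0.056],[-14,-33,-44.5]],[0.6,[-0.133,-0.151,0.056],[-14,-33,-44.5]],[0.6,[-0.133,-0.151,0.056],[-14,-33,-44.5]],[0.6,[-0.133,-0.151,0.056],[-14,-33,-44.5]],[0.6,[-0.133,-0.151,0.056],[-14,-33,-44.5]],[0.6,[-0.133,-0.151,0.056],[-14,-33,-44.5]]]' 25
python3 - <<'E'
from h import *
from cell import ctrl
for n in ['wrist','side']:
    c=ctrl.read_camera(n); np.savez(f'pics/{n}1.npz',**c)
c=load('wrist1');cv2.imwrite('pics/wrist1.png',cv2.resize(c['img'][:,:,::-1],(800,600)))
print(-c['R'].T@c['t'])
for X in [(.4518,-.2968,.04),(.5305,-.2137,.048),(.6035,-.146,.058)]: print((proj(c,X)/.7).round())
go([.5305,-.2137,.025],-44,35,0.08,'pre')
E
```

```text
time: 0.93
eef_pos: [0.4719, -0.1383, 0.1944]
ee_rot: [[-0.486, 0.834, 0.263], [0.738, 0.552, -0.388], [-0.469, 0.005, -0.883]]
ft_force: [-0.0, -1.1, -0.0]
finger_gap: 0.0526
[ 0.39481967 -0.02414328  0.27521091]
[264. 309.]
[418. 291.]
[572. 284.]
pre shift [0.001, -0.001, 0.1233] rot [-6.4, -7.2, -10.7] tcp [ 0.501 -0.185  0.084]
```

View pics/wrist1.png

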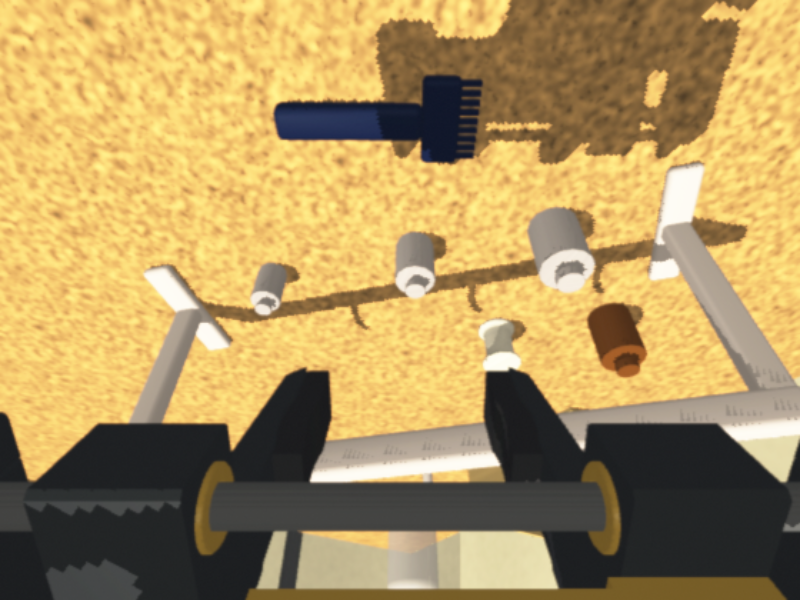

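The wrist view shows the medium weight's knob at (415,291), small at (264,308) and large at (570,284). My predictions were (418,291), (264,309) and (572,284), so the positions agree to about 1.5 mm. I finish the rotation and descend to the pre-grasp.

```bash
python3 -m jog '[[0.6,[0,0,0.04],[-3,-3.5,-5]],[0.6,[0.001,-0.001,0.08],[-6.4,-7.2,-10.7]],[0.6,[0.001,-0.001,0.11],[-6.4,-7.2,-10.7]],[0.6,[0.001,-0.001,0.11],[-6.4,-7.2,-10.7]],[0.6,[0.001,-0.001,0.11],[-6.4,-7.2,-10.7]],[0.6,[0.001,-0.001,0.11],[-6.4,-7.2,-10.7]]]'
python3 - <<'E'
from h import *
go([.530,-.214,.025],-44,35,0.05,'pre')
go([.530,-.214,.025],-44,35,0,'grasp')
E
```

```text
time: 1.53
eef_pos: [0.4969, -0.1825, 0.0945]
ee_rot: [[-0.587, 0.7, 0.406], [0.573, 0.714, -0.403], [-0.572, -0.004, -0.82]]
ft_force: [-0.5, -0.2, 0.9]
finger_gap: 0.0527
pre shift [0.0023, 0.0006, 0.0411] rot [-0.4, -0.1, -0.2] tcp [ 0.513 -0.197  0.059]
grasp shift [0.0022, 0.001, 0.0911] rot [-0.4, -0.1, -0.2] tcp [ 0.533 -0.217  0.018]
```

```bash
python3 -m jog '[[0.6,[0.002,0.001,0.03],[0,0,0]],[0.6,[0.002,0.001,0.05],[0,0,0]],[0.6,[0.002,0.001,0.07],[0,0,0]],[0.6,[0.002,0.001,0.08],[0,0,0]],[0.6,[0.002,0.001,0.088],[0,0,0]],[0.6,[0.002,0.001,0.09],[0,0,0]],[0.6,[0.002,0.001,0.09],[0,0,0]]]'
python3 - <<'E'
from h import *
go([.530,-.214,.025],-44,35,0,'grasp')
E
```

```text
time: 2.12
eef_pos: [0.5363, -0.2147, 0.0234]
ee_rot: [[-0.585, 0.696, 0.415], [0.57, 0.718, -0.4], [-0.577, 0.002, -0.817]]
ft_force: [-0.3, -0.6, -0.2]
finger_gap: 0.0526
grasp shift [0.0032, -0.0039, 0.0038] rot [0.0, 0.2, -0.2] tcp [ 0.533 -0.217  0.018]
```

```bash
python3 -m jog '[[0.6,[0.002,-0.003,0.003],[0,0,0]],[0.6,[0.002,-0.003,0.003],[0,0,0]],[0.6,[0.002,-0.003,0.003],[0,0,0]],[0.2,[0.002,-0.003,0.003],[0,0,0]],[0.1,[0.002,-0.003,0.003],[0,0,0]],[0.1,[0.002,-0.003,0.003],[0,0,0]],[0.1,[0.002,-0.003,0.003],[0,0,0]],[0.1,[0.002,-0.003,0.003],[0,0,0]]]' 25
python3 - <<'E'
from h import *
go([.530,-.214,.025],-44,35,0,'grasp')
E
```

```text
time: 2.78
eef_pos: [0.5337, -0.2171, 0.0183]
ee_rot: [[-0.586, 0.696, 0.414], [0.57, 0.718, -0.399], [-0.575, 0.002, -0.818]]
ft_force: [-0.4, 0.5, 0.3]
finger_gap: 0.027
grasp shift [0.0, -0.0003, -0.0002] rot [0.0, 0.1, -0.2] tcp [ 0.533 -0.217  0.018]
```

Gripped: the gap is 27 mm on the 28 mm body. Next I retreat along the tool axis, then go up.

```bash
python3 -m jog '[[0.1,[0,0,-0.01],[0,0,0]],[0.1,[0,0,-0.03],[0,0,0]],[0.1,[0,0,-0.06],[0,0,0]],[0.1,[-0.01,0,-0.09],[0,0,0]],[0.1,[-0.04,0,-0.12],[0,0,0]],[0.1,[-0.07,0,-0.15],[0,0,0]],[0.1,[-0.09,0,-0.17],[0,0,0]],[0.1,[-0.1,0,-0.18],[0,0,0]],[0.1,[-0.1,0,-0.18],[0,0,0]],[0.1,[-0.1,0,-0.18],[0,0,0]]]' 25
python3 - <<'E'
from h import *
go([.52,.08,.225],-16,35,0,'mid')
go([.549,.221,.200],10,35,0,'hover')
E
```

```text
time: 3.62
eef_pos: [0.5173, -0.2015, 0.2234]
ee_rot: [[-0.586, 0.696, 0.415], [0.57, 0.718, -0.399], [-0.576, 0.003, -0.818]]
ft_force: [-0.2, -1.0, -2.2]
finger_gap: 0.027
mid shift [0.1585, 0.2062, -0.1046] rot [-16.0, 0.2, -23.1] tcp [0.524 0.079 0.218]
hover shift [0.2374, 0.3291, -0.1291] rot [-30.9, 0.2, -44.4] tcp [0.554 0.222 0.193]
```

```bash
python3 -m jog '[[0.1,[0.008,0.01,-0.005],[-1,0,-1]],[0.1,[0.024,0.031,-0.016],[-2.4,0,-3.5]],[0.1,[0.046,0.06,-0.03],[-4.6,0,-6.7]],[0.1,[0.07,0.09,-0.046],[-7,0,-10.1]],[0.1,[0.094,0.122,-0.062],[-9.5,0,-13.7]],[0.1,[0.118,0.154,-0.078],[-12,0,-17.2]],[0.1,[0.138,0.18,-0.091],[-14,0,-20.1]],[0.1,[0.152,0.198,-0.1],[-15.4,0,-22.2]],[0.1,[0.158,0.206,-0.104],[-16,0,-23]],[0.1,[0.158,0.206,-0.104],[-16,0,-23]]]' 25
python3 - <<'E'
from h import *
go([.549,.221,.200],10,35,0,'hover')
E
```

```text
time: 4.45
eef_pos: [0.5242, 0.0804, 0.2157]
ee_rot: [[-0.789, 0.272, 0.551], [0.222, 0.962, -0.156], [-0.573, -0.001, -0.82]]
ft_force: [-1.0, -1.2, -1.4]
finger_gap: 0.0273
hover shift [0.0211, 0.144, 0.0123] rot [-14.8, -0.1, -21.1] tcp [0.554 0.222 0.193]
```

```bash
python3 -m jog '[[0.1,[0.002,0.012,0.001],[-1.3,0,-1.8]],[0.1,[0.006,0.04,0.003],[-4,0,-6]],[0.1,[0.011,0.075,0.006],[-7.5,0,-11]],[0.1,[0.016,0.11,0.009],[-11.2,0,-16]],[0.1,[0.02,0.135,0.012],[-14,0,-20]],[0.1,[0.021,0.144,0.012],[-14.8,0,-21]],[0.1,[0.021,0.144,0.012],[-14.8,0,-21]],[0.1,[0.021,0.144,0.012],[-14.8,0,-21]],[0.1,[0.021,0.144,0.012],[-14.8,0,-21]]]' 25
python3 - <<'E'
from h import *
from cell import ctrl
for n in ['scene','side']:
    c=ctrl.read_camera(n); np.savez(f'pics/{n}2.npz',**c)
a,b=load('scene2'),load('side2')
im=np.hstack([cv2.resize(a['img'][130:300,320:520],None,fx=2,fy=2),cv2.resize(b['img'][100:270,150:350],None,fx=2,fy=2)])
cv2.imwrite('pics/hov2.png',im[:,:,::-1])
for P in [(.519,.226,.109),(.549,.221,.109),(.491,.211,.109)]:
    print((proj(a,P)-[320,130])*2,(proj(b,P)-[150,100])*2+[400,0])
go([.549,.221,.139],10,35,0,'down')
E
```

```text
time: 5.2
eef_pos: [0.5552, 0.216, 0.1955]
ee_rot: [[-0.807, -0.163, 0.567], [-0.134, 0.987, 0.092], [-0.575, -0.002, -0.818]]
ft_force: [0.3, 0.4, -1.5]
finger_gap: 0.0272
[ 97.00065106 146.92645244] [552.41899263 171.172197  ]
[ 82.49027078 161.97204164] [574.32786133 169.24961971]
[ 93.60010877 127.40758141] [534.93498939 178.90356559]
down shift [0.0372, 0.0054, 0.0512] rot [-0.4, 0.1, -0.4] tcp [0.554 0.222 0.132]
```

View pics/hov2.png

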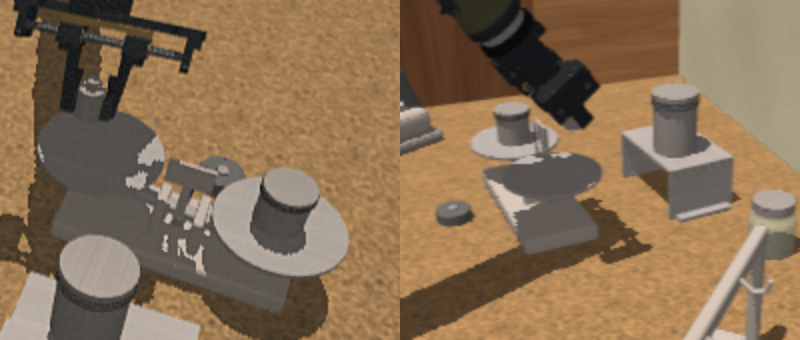

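Scene crop: the empty pan spans cols 37–163 and rows 109–198, centre (100,152), against a predicted (97,147). In the side view its centre is (550,173) against (552,171). The pan centre is therefore within about 5 mm of (0.520, 0.227). The weight hangs upright, so I lower it.

```bash
python3 -m jog '[[0.1,[0.008,0.002,0.012],[0,0,0]],[0.1,[0.018,0.003,0.025],[0,0,0]],[0.1,[0.027,0.003,0.038],[0,0,0]],[0.1,[0.033,0.003,0.046],[0,0,0]],[0.1,[0.036,0.003,0.05],[0,0,0]],[0.1,[0.036,0.003,0.05],[0,0,0]],[0.1,[0.036,0.003,0.05],[0,0,0]],[0.1,[0.036,0.003,0.05],[0,0,0]]]' 25
python3 - <<'E'
from h import *
go([.549,.221,.135],10,35,0,'down')
E
```

```text
time: 5.97
eef_pos: [0.5548, 0.2212, 0.1349]
ee_rot: [[-0.806, -0.166, 0.569], [-0.136, 0.986, 0.096], [-0.577, -0.0, -0.817]]
ft_force: [-0.3, 0.6, -0.6]
finger_gap: 0.0273
down shift [0.0046, 0.0008, 0.0046] rot [-0.3, 0.2, -0.3] tcp [0.554 0.222 0.128]
```

```bash
python3 -m jog '[[0.1,[0.001,0,0.0015],[0,0,0]],[0.1,[0.002,0,0.003],[0,0,0]],[0.1,[0.003,0,0.004],[0,0,0]],[0.1,[0.003,0,0.004],[0,0,0]],[0.1,[0.003,0,0.004],[0,0,0]]]'; python3 -m jog '[[0.1,[0.0006,0,0.0008],[0,0,0]],[0.1,[0.0006,0,0.0008],[0,0,0]],[0.1,[0.0006,0,0.0008],[0,0,0]]]';  python3 -m jog '[[0.1,[0.0006,0,0.0008],[0,0,0]],[0.1,[0.0006,0,0.0008],[0,0,0]],[0.1,[0.0006,0,0.0008],[0,0,0]]]'
```

```text
time: 6.38
eef_pos: [0.5542, 0.2213, 0.129]
ee_rot: [[-0.806, -0.167, 0.568], [-0.136, 0.986, 0.096], [-0.576, -0.0, -0.818]]
ft_force: [0.2, -0.1, -1.5]
finger_gap: 0.0269
time: 6.63
eef_pos: [0.5543, 0.2213, 0.128]
ee_rot: [[-0.806, -0.166, 0.568], [-0.136, 0.986, 0.096], [-0.576, -0.0, -0.818]]
ft_force: [-0.7, 0.1, -2.1]
finger_gap: 0.0271
time: 6.88
eef_pos: [0.5543, 0.2213, 0.1273]
ee_rot: [[-0.806, -0.166, 0.568], [-0.136, 0.986, 0.096], [-0.576, -0.0, -0.817]]
ft_force: [-0.3, 0.4, 0.3]
finger_gap: 0.0267
```

```bash
python3 -m jog '[[0.1,[0.0003,0,0.0004],[0,0,0]],[0.1,[0.0003,0,0.0004],[0,0,0]]]'; python3 -m jog '[[0.34,[0,0,0],[0,0,0]],[0.36,[0,0,0],[0,0,0]],[0.4,[0,0,0],[0,0,0]],[0.5,[0,0,0],[0,0,0]],[0.55,[0,0,0],[0,0,0]],[0.55,[0,0,0],[0,0,0]],[0.55,[0,0,-0.01],[0,0,0]],[0.55,[0,0,-0.03],[0,0,0]],[0.55,[0,0,-0.06],[0,0,0]],[0.55,[0,0,-0.09],[0,0,0]]]'
python3 - <<'E'
from h import *
go([.50,.06,.24],-16,35,0,'mid')
from cell import ctrl
for n in ['scene','side']:
    c=ctrl.read_camera(n); np.savez(f'pics/{n}3.npz',**c)
a,b=load('scene3'),load('side3')
im=np.hstack([cv2.resize(a['img'][130:300,320:520],None,fx=2,fy=2),cv2.resize(b['img'][100:270,150:350],None,fx=2,fy=2)])
cv2.imwrite('pics/p3.png',im[:,:,::-1])
E
```

```text
time: 7.05
eef_pos: [0.5543, 0.2213, 0.1267]
ee_rot: [[-0.806, -0.166, 0.568], [-0.136, 0.986, 0.096], [-0.576, -0.0, -0.817]]
ft_force: [-0.8, 0.1, 0.7]
finger_gap: 0.027
time: 7.88
eef_pos: [0.5019, 0.2122, 0.2006]
ee_rot: [[-0.807, -0.166, 0.567], [-0.136, 0.986, 0.095], [-0.575, -0.0, -0.818]]
ft_force: [0.5, 0.1, 0.5]
finger_gap: 0.0479
mid shift [-0.0, -0.1517, -0.04] rot [14.7, 0.1, 20.9] tcp [0.504 0.059 0.233]
```

View pics/p3.png

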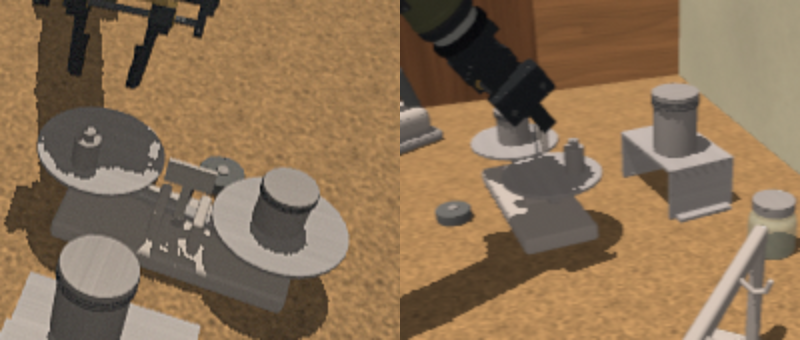

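The medium weight stands upright on the pan (scene crop base about (86,172), side crop (574,160)) and the beam is still on its stop, as expected. Next is the small weight, leaning 42° for clearance from the rail post.

```bash
python3 -m jog '[[0.55,[0,-0.01,-0.015],[1,0,1.5]],[0.55,[0,-0.03,-0.03],[3,0,4]],[0.55,[0,-0.06,-0.04],[6,0,8]],[0.55,[0,-0.09,-0.04],[9,0,12.5]],[0.55,[0,-0.12,-0.04],[12,0,17]],[0.55,[0,-0.15,-0.04],[14.7,0,20.9]],[0.55,[0,-0.15,-0.04],[14.7,0,20.9]],[0.55,[0,-0.15,-0.04],[14.7,0,20.9]]]'
python3 - <<'E'
from h import *
go([.4518,-.2968,.024],-45,42,.15,'pre')
E
```

```text
time: 8.65
eef_pos: [0.5056, 0.0601, 0.2328]
ee_rot: [[-0.786, 0.276, 0.553], [0.226, 0.961, -0.16], [-0.576, -0.0, -0.817]]
ft_force: [0.6, 1.4, -0.4]
finger_gap: 0.0486
pre shift [0.0892, -0.3118, 0.0637] rot [18.0, -6.7, 22.7] tcp [ 0.385 -0.23   0.13 ]
```

```bash
python3 -m jog '[[0.55,[0.004,-0.012,0.002],[1,0,1]],[0.55,[0.012,-0.042,0.008],[2.5,-1,3]],[0.55,[0.022,-0.078,0.015],[4.5,-1.7,5.7]],[0.55,[0.033,-0.115,0.023],[6.6,-2.4,8.3]],[0.55,[0.044,-0.155,0.03],[9,-3.3,11.3]],[0.55,[0.056,-0.195,0.04],[11.2,-4.2,14.2]],[0.55,[0.067,-0.235,0.048],[13.6,-5,17]],[0.55,[0.077,-0.27,0.055],[15.6,-5.8,19.7]],[0.55,[0.085,-0.298,0.06],[17.2,-6.4,21.7]],[0.55,[0.089,-0.311,0.063],[18,-6.7,22.7]]]'
python3 -m jog '[[0.55,[0,0,0],[0,0,0]],[0.55,[0,0,0],[0,0,0]],[0.55,[0,0,0],[0,0,0]]]'
python3 - <<'E'
from h import *
go([.4518,-.2968,.024],-45,42,.06,'pre')
from cell import ctrl
c=ctrl.read_camera('wrist'); np.savez('pics/wrist4.npz',**c)
print(proj(c,[.4518,-.2968,.04]),proj(c,[.4518,-.2968,.032]))
im=c['img'][:,:,::-1].copy(); cv2.imwrite('pics/wrist4.png',im)
E
```

```text
time: 9.48
eef_pos: [0.4673, -0.0816, 0.1652]
ee_rot: [[-0.56, 0.675, 0.48], [0.503, 0.738, -0.451], [-0.658, -0.011, -0.753]]
ft_force: [2.2, 21.3, 1.9]
finger_gap: 0.0483
time: 9.73
eef_pos: [0.467, -0.0791, 0.165]
ee_rot: [[-0.565, 0.67, 0.482], [0.503, 0.742, -0.443], [-0.654, -0.008, -0.756]]
ft_force: [-0.0, 0.7, 1.8]
finger_gap: 0.0486
pre shift [-0.0076, -0.1691, 0.1438] rot [1.6, -1.1, 2.5] tcp [ 0.427 -0.272  0.063]
[114.62142369 204.20653356] [116.71771701 197.44599612]
```

View pics/wrist4.png

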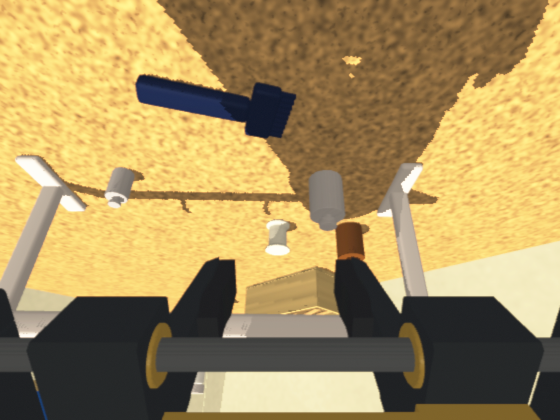

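The wrist view shows the small weight's knob at (115,202), against a predicted (114.6,204). The medium's slot is empty and the large weight is untouched at (327,200). The move stopped short, so I check the joints.

```bash
python3 - <<'E'
from cell import ctrl
s=ctrl.read_state()
for k in ['qpos','qvel','tau','eef_pos']: print(k,[round(float(x),3) for x in s[k]])
E
python3 -m jog '[[0.55,[0,-0.005,-0.005],[0,0,0]],[0.55,[0,-0.02,-0.01],[0,0,0]],[0.55,[0,-0.03,-0.01],[0,0,0]],[0.55,[0,-0.03,-0.01],[0,0,0]]]'
python3 - <<'E'
from cell import ctrl
s=ctrl.read_state()
for k in ['qpos','qvel']: print(k,[round(float(x),3) for x in s[k]])
E
```

```text
qpos [0.36, 1.203, -1.474, 2.559, 1.607, 1.909, -1.319]
qvel [-0.01, -0.037, -0.0, 0.001, -0.007, 0.002, -0.0]
tau [0.604, -41.082, -9.855, -2.222, 0.522, 2.366, 0.01]
eef_pos [0.467, -0.079, 0.166]
time: 10.12
eef_pos: [0.4619, -0.0961, 0.18]
ee_rot: [[-0.567, 0.677, 0.469], [0.505, 0.736, -0.451], [-0.651, -0.019, -0.759]]
ft_force: [-0.2, -0.6, 0.4]
finger_gap: 0.0485
qpos [0.41, 1.146, -1.473, 2.56, 1.594, 1.851, -1.274]
qvel [-0.014, 0.031, -0.004, -0.009, 0.003, 0.014, -0.033]
```

Joints 3 and 4 are at their limits because the approach was too folded. I back out to an extended pose and re-approach from further out.

```bash
python3 - <<'E'
from h import *
go([.58,-.02,.28],-20,20,0,'out')
E
ls .; python3 -c "
from cell import ctrl; print([a for a in dir(ctrl) if not a.startswith('__')])"
```

```text
out shift [-0.0906, 0.1352, -0.0474] rot [-12.4, 20.1, -19.1] tcp [ 0.583 -0.021  0.272]
h.py
pics
['PlanningError', 'job_done', 'read_camera', 'read_state', 'tips_ahead']
```

```bash
python3 -m jog '[[0.55,[-0.01,0.015,-0.005],[-1.2,2,-2]],[0.55,[-0.025,0.04,-0.014],[-3.7,6,-5.7]],[0.55,[-0.04,0.06,-0.02],[-6,9,-9]],[0.55,[-0.06,0.09,-0.03],[-8,13,-13]],[0.55,[-0.08,0.12,-0.04],[-11,18,-17]],[0.55,[-0.09,0.135,-0.047],[-12,20,-19]],[0.55,[-0.09,0.135,-0.047],[-12,20,-19]],[0.55,[-0.09,0.135,-0.047],[-12,20,-19]],[0.55,[-0.09,0.135,-0.047],[-12,20,-19]]]'
python3 - <<'E'
from h import *
from cell import ctrl
print(np.round(ctrl.read_state()['qpos'],3))
go([.48,-.22,.25],-40,20,0,'above')
E
```

```text
time: 10.87
eef_pos: [0.5828, -0.0202, 0.2705]
ee_rot: [[-0.881, 0.349, 0.319], [0.326, 0.937, -0.123], [-0.342, -0.004, -0.94]]
ft_force: [-0.8, -1.2, -1.4]
finger_gap: 0.0485
[ 0.62   0.894 -1.442  1.952  1.326  1.252 -0.085]
above shift [0.0326, -0.2239, 0.0189] rot [6.5, 0.0, 18.5] tcp [ 0.482 -0.222  0.242]
```

```bash
python3 -m jog '[[0.55,[0.002,-0.012,0.001],[0.4,0,1]],[0.55,[0.005,-0.035,0.003],[1,0,3]],[0.55,[0.009,-0.065,0.006],[2,0,5.5]],[0.55,[0.013,-0.095,0.008],[3,0,8]],[0.55,[0.018,-0.125,0.01],[3.7,0,10.5]],[0.55,[0.022,-0.155,0.012],[4.5,0,13]],[0.55,[0.027,-0.185,0.015],[5.4,0,15.5]],[0.55,[0.031,-0.21,0.018],[6.2,0,17.7]],[0.55,[0.032,-0.223,0.019],[6.5,0,18.5]],[0.55,[0.032,-0.223,0.019],[6.5,0,18.5]]]'
python3 - <<'E'
from h import *
from cell import ctrl
print(np.round(ctrl.read_state()['qpos'],4))
go([.48,-.22,.25],-40,20,0,'above')
go([.58,-.02,.28],-20,20,0,'out')
go([.53,.2,.30],20,20,0,'left')
go([.62,-.1,.33],-10,5,0,'extended')
E
```

```text
time: 11.7
eef_pos: [0.4783, -0.2248, 0.2391]
ee_rot: [[-0.721, 0.645, 0.253], [0.605, 0.764, -0.223], [-0.337, -0.008, -0.941]]
ft_force: [0.3, -0.2, 0.1]
finger_gap: 0.0484
[ 1.0385  0.8758 -1.4221  2.138   1.3836  1.1649 -0.199 ]
above shift [-0.0021, 0.0048, -0.0029] rot [-0.5, -0.3, -0.0] tcp [ 0.482 -0.222  0.242]
out shift [0.0369, 0.2228, -0.0506] rot [-7.3, -0.4, -18.8] tcp [ 0.583 -0.021  0.272]
left shift [0.2005, 0.36, -0.1316] rot [-20.8, -0.5, -56.4] tcp [0.533 0.201 0.292]
extended shift [-0.0552, 0.1865, -0.0699] rot [-6.9, 14.3, -29.5] tcp [ 0.621 -0.1    0.322]
```

```bash
python3 - <<'E'
from h import *
l=np.array([np.cos(np.radians(-50)),np.sin(np.radians(-50)),0])
go(np.array([.4518,-.2968,.15])-.05*l,-50,30,0,'pre')
E
python3 -m jog '[[0.55,[0.01,0,0],[0,-2,1]],[0.55,[0.02,0,0],[0,-4,2]],[0.55,[0.03,0,0],[0,-6,3]],[0.55,[0.03,0,0],[0,-6,3]]]'
python3 - <<'E'
from h import *
from cell import ctrl
print(np.round(ctrl.read_state()['qpos'],4))
E
```

```text
pre shift [0.0506, -0.0635, 0.0844] rot [3.7, -10.2, 9.1] tcp [ 0.422 -0.262  0.143]
time: 12.03
eef_pos: [0.4581, -0.2013, 0.2299]
ee_rot: [[-0.662, 0.673, 0.331], [0.611, 0.74, -0.282], [-0.435, 0.015, -0.9]]
ft_force: [-0.3, -0.4, -0.1]
finger_gap: 0.0481
[ 0.9674  0.8507 -1.4067  2.3138  1.5446  1.1762 -0.5294]
```

Run:
```python
from h import *
l=np.array([np.cos(np.radians(-50)),np.sin(np.radians(-50)),0])
go(np.array([.4518,-.2968,.13])-.04*l,-50,28,0,'pre')
```

```text
pre shift [0.0247, -0.0717, 0.1057] rot [4.3, -2.3, 6.5] tcp [ 0.429 -0.269  0.123]
```

```bash
python3 -m jog '[[0.5,[0.003,-0.01,0.015],[0.6,0,1]],[0.5,[0.007,-0.022,0.032],[1.3,-0.7,2]],[0.5,[0.012,-0.035,0.052],[2.1,-1.1,3.2]],[0.5,[0.017,-0.05,0.073],[3,-1.6,4.5]],[0.5,[0.021,-0.062,0.092],[3.7,-2,5.6]],[0.5,[0.024,-0.071,0.105],[4.3,-2.3,6.5]],[0.5,[0.024,-0.071,0.105],[4.3,-2.3,6.5]]]'
python3 - <<'E'
from h import *
from cell import ctrl
print(np.round(ctrl.read_state()['qpos'],4))
l=np.array([np.cos(np.radians(-50)),np.sin(np.radians(-50)),0])
go(np.array([.4518,-.2968,.06])-.025*l,-50,31,0,'pre2')
E
```

```text
time: 12.62
eef_pos: [0.4298, -0.2714, 0.1219]
ee_rot: [[-0.563, 0.772, 0.296], [0.682, 0.636, -0.361], [-0.466, -0.001, -0.885]]
ft_force: [-0.9, 0.9, -0.1]
finger_gap: 0.044
[ 0.9756  1.0841 -1.2328  2.4084  1.8576  1.3171 -0.7899]
pre2 shift [0.0208, 0.0008, 0.0668] rot [-0.3, -3.2, -0.4] tcp [ 0.438 -0.281  0.053]
```

```bash
python3 -m jog '[[0.5,[0.003,0.001,0.01],[0,-0.5,0]],[0.5,[0.008,0.001,0.025],[0,-1.2,0]],[0.5,[0.013,0.001,0.042],[0,-2,0]],[0.5,[0.018,0.001,0.058],[0,-2.8,0]],[0.5,[0.021,0.001,0.066],[0,-3.2,0]],[0.5,[0.021,0.001,0.066],[0,-3.2,0]],[0.5,[0.021,0.001,0.066],[0,-3.2,0]]]'
python3 - <<'E'
from h import *
from cell import ctrl
print(np.round(ctrl.read_state()['qpos'],4))
go([.4515,-.297,.024],-50,33,0,'grasp')
E
```

```text
time: 13.2
eef_pos: [0.4413, -0.279, 0.0572]
ee_rot: [[-0.544, 0.77, 0.333], [0.659, 0.638, -0.398], [-0.519, 0.003, -0.855]]
ft_force: [0.8, 0.7, 0.7]
finger_gap: 0.044
[ 0.9225  1.2572 -1.1352  2.4255  2.072   1.4589 -0.8963]
grasp shift [-0.0004, -0.0037, 0.0469] rot [-0.0, -1.7, -0.4] tcp [ 0.454 -0.3    0.017]
```

```bash
python3 -m jog '[[0.5,[0,-0.003,0.01],[0,-0.5,0]],[0.5,[0,-0.003,0.022],[0,-1,0]],[0.5,[0,-0.003,0.034],[0,-1.7,0]],[0.5,[0,-0.003,0.042],[0,-1.7,0]],[0.5,[0,-0.003,0.045],[0,-1.7,0]],[0.5,[0,-0.003,0.046],[0,-1.7,0]],[0.5,[0,-0.003,0.046],[0,-1.7,0]],[0.5,[0,-0.003,0.046],[0,-1.7,0]],[0.5,[0,-0.003,0.046],[0,-1.7,0]]]'
python3 - <<'E'
from h import *
go([.4515,-.297,.024],-50,33,0,'grasp')
E
```

```text
time: 13.95
eef_pos: [0.4539, -0.2998, 0.0181]
ee_rot: [[-0.533, 0.77, 0.349], [0.647, 0.637, -0.418], [-0.545, 0.003, -0.839]]
ft_force: [-0.6, 0.5, 1.1]
finger_gap: 0.044
grasp shift [-0.0001, 0.0, 0.001] rot [-0.1, 0.0, -0.4] tcp [ 0.454 -0.3    0.017]
```

```bash
python3 -m jog '[[0.3,[0,0,0.001],[0,0,0]],[0.1,[0,0,0.001],[0,0,0]],[0.05,[0,0,0.001],[0,0,0]],[0.05,[0,0,0.001],[0,0,0]],[0.05,[0,0,0.001],[0,0,0]],[0.05,[0,0,0.001],[0,0,0]]]' 20
python3 - <<'E'
from h import *
from cell import ctrl
print(np.round(ctrl.read_state()['qpos'],4))
l=np.array([np.cos(np.radians(-50)),np.sin(np.radians(-50)),0])
go(np.array([.4515,-.297,.06])-.025*l,-50,33,0,'up1')
go(np.array([.4515,-.297,.13])-.045*l,-50,33,0,'up2')
E
```

```text
time: 14.45
eef_pos: [0.4541, -0.3003, 0.0167]
ee_rot: [[-0.533, 0.771, 0.349], [0.647, 0.637, -0.418], [-0.544, 0.003, -0.839]]
ft_force: [0.6, 0.9, 0.0]
finger_gap: 0.0213
[ 0.9408  1.3482 -1.0679  2.3717  2.2009  1.4819 -0.8658]
up1 shift [0.0009, 0.0001, -0.0442] rot [-0.1, -0.0, -0.4] tcp [ 0.438 -0.281  0.053]
up2 shift [-0.0205, 0.0001, -0.1138] rot [-0.1, -0.0, -0.4] tcp [ 0.425 -0.266  0.123]
```

Gripped: the gap is 21.3 mm on the 22 mm body. I lift away, keeping the lean constant.

```bash
python3 -m jog '[[0.05,[0,0,-0.008],[0,0,0]],[0.05,[0,0,-0.02],[0,0,0]],[0.05,[0,0,-0.035],[0,0,0]],[0.05,[0,0,-0.05],[0,0,0]],[0.05,[-0.01,0,-0.066],[0,0,0]],[0.05,[-0.016,0,-0.075],[0,0,0]],[0.05,[-0.016,0,-0.075],[0,0,0]]]' 20
python3 - <<'E'
from h import *
from cell import ctrl
print(np.round(ctrl.read_state()['qpos'],4))
go(np.array([.455,-.2,.19]),-46,33,0,'a')
go(np.array([.50,-.1,.23]),-36,33,0,'b')
E
```

```text
time: 15.03
eef_pos: [0.437, -0.2789, 0.0911]
ee_rot: [[-0.533, 0.769, 0.352], [0.645, 0.639, -0.419], [-0.547, 0.004, -0.837]]
ft_force: [-0.0, -0.6, -1.2]
finger_gap: 0.0212
[ 0.9195  1.192  -1.1706  2.4635  2.0295  1.4705 -0.9218]
a shift [-0.0128, 0.0649, -0.1015] rot [-2.1, 0.2, -3.7] tcp [ 0.458 -0.203  0.183]
b shift [0.006, 0.1643, -0.1611] rot [-7.6, 0.2, -12.1] tcp [ 0.504 -0.103  0.223]
```

```bash
python3 -m jog '[[0.05,[0,0.008,-0.012],[-0.4,0,-0.6]],[0.05,[0,0.025,-0.035],[-1,0,-2]],[0.05,[0.001,0.045,-0.06],[-2,0,-3.2]],[0.05,[0.003,0.07,-0.08],[-3.2,0,-5.1]],[0.05,[0.003,0.085,-0.09],[-3.9,0,-6.2]],[0.05,[0.003,0.09,-0.095],[-4.1,0,-6.6]]]' 20
python3 - <<'E'
from h import *
from cell import ctrl
print(np.round(ctrl.read_state()['qpos'],4))
go(np.array([.52,-.06,.24]),-30,33,0,'b')
go(np.array([.53,.06,.23]),-10,33,0,'c')
E
```

```text
time: 15.53
eef_pos: [0.4728, -0.1781, 0.1679]
ee_rot: [[-0.617, 0.675, 0.404], [0.566, 0.738, -0.367], [-0.546, 0.002, -0.838]]
ft_force: [0.2, 0.0, -0.6]
finger_gap: 0.0209
[ 0.7369  1.016  -1.2998  2.451   1.7961  1.4175 -0.9053]
b shift [-0.0015, 0.1201, -0.0768] rot [-6.7, 0.1, -10.5] tcp [ 0.524 -0.062  0.233]
c shift [0.0662, 0.2167, -0.1087] rot [-17.6, 0.1, -27.3] tcp [0.534 0.059 0.223]
```

```bash
python3 -m jog '[[0.05,[0,0.012,-0.008],[-0.7,0,-1]],[0.05,[0,0.035,-0.022],[-2,0,-3]],[0.05,[0,0.06,-0.038],[-3.4,0,-5.2]],[0.05,[0,0.085,-0.055],[-4.8,0,-7.4]],[0.05,[-0.001,0.108,-0.07],[-6,0,-9.5]],[0.05,[-0.001,0.12,-0.077],[-6.7,0,-10.5]],[0.05,[-0.001,0.12,-0.077],[-6.7,0,-10.5]]]' 20
python3 - <<'E'
from h import *
from cell import ctrl
print(np.round(ctrl.read_state()['qpos'],4))
go(np.array([.54,.06,.24]),-10,33,0,'c')
go(np.array([.52,.18,.22]),18,33,0,'d')
E
```

```text
time: 16.12
eef_pos: [0.5233, -0.0628, 0.2326]
ee_rot: [[-0.725, 0.502, 0.472], [0.421, 0.865, -0.274], [-0.546, 0.0, -0.838]]
ft_force: [0.6, -1.0, -1.7]
finger_gap: 0.0214
[ 0.5767  0.8889 -1.3824  2.3224  1.6417  1.3408 -0.7091]
c shift [0.0358, 0.1161, -0.0241] rot [-11.0, 0.1, -16.9] tcp [0.544 0.059 0.233]
d shift [0.1127, 0.2115, -0.0502] rot [-26.2, 0.1, -40.4] tcp [0.524 0.181 0.213]
```

```bash
python3 -m jog '[[0.05,[0.003,0.01,-0.002],[-1,0,-1.5]],[0.05,[0.01,0.032,-0.006],[-3,0,-4.6]],[0.05,[0.017,0.056,-0.012],[-5.3,0,-8.1]],[0.05,[0.025,0.08,-0.017],[-7.6,0,-11.7]],[0.05,[0.032,0.104,-0.022],[-9.9,0,-15.1]],[0.05,[0.036,0.116,-0.024],[-11,0,-16.9]],[0.05,[0.036,0.116,-0.024],[-11,0,-16.9]]]' 20
python3 - <<'E'
from h import *
from cell import ctrl
print(np.round(ctrl.read_state()['qpos'],4))
go(np.array([.493,.207,.22]),25,33,0,'d')
E
```

```text
time: 16.7
eef_pos: [0.5428, 0.0585, 0.2309]
ee_rot: [[-0.828, 0.172, 0.534], [0.144, 0.985, -0.095], [-0.542, -0.001, -0.84]]
ft_force: [-0.9, -1.0, -1.2]
finger_gap: 0.0213
[ 0.4117  0.9135 -1.3995  2.2976  1.6999  1.2838 -0.5413]
d shift [0.0692, 0.1402, -0.0239] rot [-19.0, -0.2, -29.3] tcp [0.497 0.209 0.213]
```

```bash
python3 -m jog '[[0.05,[0.004,0.01,-0.002],[-1.4,0,-2.1]],[0.05,[0.012,0.025,-0.004],[-3.4,0,-5.3]],[0.05,[0.022,0.046,-0.008],[-6.2,0,-9.6]],[0.05,[0.033,0.067,-0.011],[-9,0,-14]],[0.05,[0.044,0.09,-0.015],[-12.2,0,-18.8]],[0.05,[0.055,0.112,-0.019],[-15.2,0,-23.4]],[0.05,[0.064,0.13,-0.022],[-17.6,0,-27.2]],[0.05,[0.069,0.14,-0.024],[-19,-0.2,-29.3]],[0.05,[0.069,0.14,-0.024],[-19,-0.2,-29.3]]]' 20
python3 - <<'E'
from h import *
from cell import ctrl
print(np.round(ctrl.read_state()['qpos'],4))
go(np.array([.493,.207,.140]),25,33,0,'d')
for n in ['scene','side']:
    c=ctrl.read_camera(n); np.savez(f'pics/{n}5.npz',**c)
a,b=load('scene5'),load('side5')
im=np.hstack([cv2.resize(a['img'][110:280,320:520],None,fx=2,fy=2),cv2.resize(b['img'][80:250,150:350],None,fx=2,fy=2)])
cv2.imwrite('pics/p5.png',im[:,:,::-1])
E
```

```text
time: 17.45
eef_pos: [0.4967, 0.2089, 0.214]
ee_rot: [[-0.758, -0.424, 0.495], [-0.356, 0.906, 0.231], [-0.546, -0.001, -0.838]]
ft_force: [0.2, -0.3, -0.5]
finger_gap: 0.0215
[ 0.2505  0.9588 -1.4195  2.364   1.8499  1.1208 -0.2683]
d shift [0.0439, -0.0001, 0.0677] rot [-0.0, 0.1, 0.1] tcp [0.497 0.209 0.133]
```

View pics/p5.png

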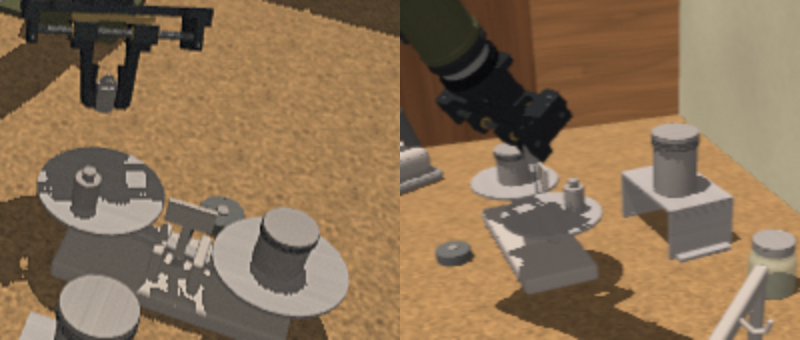

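The small weight is upright in the gripper, above the near half of the pan. The medium stands at scene crop (86,195). I lower.

```bash
python3 -m jog '[[0.05,[0.005,0,0.008],[0,0,0]],[0.05,[0.013,0,0.02],[0,0,0]],[0.05,[0.023,0,0.035],[0,0,0]],[0.05,[0.032,0,0.049],[0,0,0]],[0.05,[0.038,0,0.059],[0,0,0]],[0.05,[0.042,0,0.065],[0,0,0]],[0.05,[0.044,0,0.067],[0,0,0]],[0.05,[0.044,0,0.067],[0,0,0]],[0.05,[0.044,0,0.067],[0,0,0]]]' 20
python3 - <<'E'
from h import *
from cell import ctrl
print(np.round(ctrl.read_state()['qpos'],4))
go(np.array([.493,.207,.119]),25,33,0,'d')
E
```

```text
time: 18.3
eef_pos: [0.4977, 0.2076, 0.1348]
ee_rot: [[-0.759, -0.42, 0.497], [-0.353, 0.907, 0.228], [-0.547, -0.002, -0.837]]
ft_force: [0.3, -0.0, 0.2]
finger_gap: 0.021
[ 0.1826  1.1441 -1.3236  2.4216  2.056   1.2572 -0.3905]
d shift [0.0125, 0.0015, 0.0188] rot [-0.2, 0.2, -0.1] tcp [0.497 0.209 0.112]
```

```bash
python3 -m jog '[[0.05,[0.001,0,0.0017],[0,0,0]],[0.05,[0.0022,0,0.0034],[0,0,0]],[0.05,[0.0033,0,0.005],[0,0,0]],[0.05,[0.0044,0,0.0067],[0,0,0]],[0.05,[0.0055,0,0.0084],[0,0,0]],[0.05,[0.0066,0,0.01],[0,0,0]],[0.05,[0.0077,0,0.0117],[0,0,0]],[0.05,[0.0077,0,0.0117],[0,0,0]]]'
python3 -m jog '[[0.05,[0.0006,0,0.0008],[0,0,0]],[0.05,[0.0011,0,0.0017],[0,0,0]],[0.05,[0.0016,0,0.0025],[0,0,0]],[0.05,[0.0022,0,0.0034],[0,0,0]],[0.05,[0.0027,0,0.0042],[0,0,0]],[0.05,[0.0033,0,0.005],[0,0,0]],[0.05,[0.0033,0,0.005],[0,0,0]],[0.05,[0.0033,0,0.005],[0,0,0]]]'
python3 - <<'E'
from h import *
from cell import ctrl
print(np.round(ctrl.read_state()['qpos'],4))
for n in ['scene','side']:
    c=ctrl.read_camera(n); np.savez(f'pics/{n}6.npz',**c)
a,b=load('scene6'),load('side6')
im=np.hstack([cv2.resize(a['img'][110:280,320:520],None,fx=2,fy=2),cv2.resize(b['img'][80:250,150:350],None,fx=2,fy=2)])
cv2.imwrite('pics/p6.png',im[:,:,::-1])
E
```

```text
time: 18.97
eef_pos: [0.4973, 0.2076, 0.1198]
ee_rot: [[-0.76, -0.421, 0.496], [-0.354, 0.907, 0.228], [-0.546, -0.002, -0.838]]
ft_force: [0.1, -0.5, -1.6]
finger_gap: 0.0216
time: 19.63
eef_pos: [0.4974, 0.2077, 0.1142]
ee_rot: [[-0.759, -0.421, 0.496], [-0.353, 0.907, 0.228], [-0.546, -0.002, -0.838]]
ft_force: [1.2, -0.4, 0.7]
finger_gap: 0.0214
[ 0.1697  1.1933 -1.2986  2.4289  2.105   1.2897 -0.408 ]
```

View pics/p6.png

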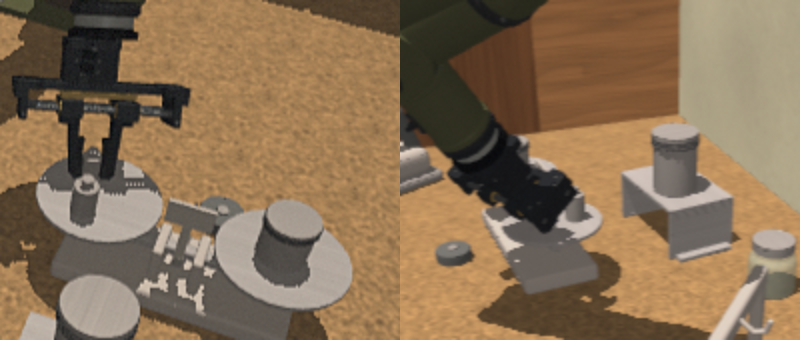

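The weight pan has sunk about 8 crop px and the tin has risen, so the small weight's load has been taken up. I lower about 1.5 mm more, open slowly and retreat.

```bash
python3 -m jog '[[0.05,[0.0005,0,0.0007],[0,0,0]],[0.05,[0.0008,0,0.0012],[0,0,0]],[0.05,[0.0008,0,0.0012],[0,0,0]],[0.05,[0.0008,0,0.0012],[0,0,0]],[0.05,[0.0008,0,0.0012],[0,0,0]]]'
python3 -m jog '[[0.26,[0,0,0],[0,0,0]],[0.28,[0,0,0],[0,0,0]],[0.3,[0,0,0],[0,0,0]],[0.35,[0,0,0],[0,0,0]],[0.4,[0,0,0],[0,0,0]],[0.45,[0,0,0],[0,0,0]],[0.5,[0,0,0],[0,0,0]],[0.5,[0,0,0],[0,0,0]],[0.5,[0,0,0],[0,0,0]],[0.5,[0,0,0],[0,0,0]]]'
python3 -m jog '[[0.5,[-0.002,0,-0.003],[0,0,0]],[0.5,[-0.005,0,-0.012],[0,0,0]],[0.5,[-0.01,0,-0.028],[0,0,0]],[0.5,[-0.02,0,-0.045],[0,0,0]],[0.5,[-0.035,0,-0.065],[0,0,0]],[0.5,[-0.05,0,-0.085],[0,0,0]],[0.5,[-0.06,0,-0.095],[0,0,0]],[0.5,[-0.06,0,-0.095],[0,0,0]]]'
python3 - <<'E'
from h import *
from cell import ctrl
print(np.round(ctrl.read_state()['qpos'],4))
for n in ['scene','side']:
    c=ctrl.read_camera(n); np.savez(f'pics/{n}7.npz',**c)
a,b=load('scene7'),load('side7')
im=np.hstack([cv2.resize(a['img'][110:280,320:520],None,fx=2,fy=2),cv2.resize(b['img'][80:250,150:350],None,fx=2,fy=2)])
cv2.imwrite('pics/p7.png',im[:,:,::-1])
for P in [(.520,.228,.095),(.549,.221,.095),(.493,.207,.095)]:
    print((proj(a,P)-[320,110])*2,(proj(b,P)-[150,80])*2+[400,0])
E
```

```text
time: 20.15
eef_pos: [0.4974, 0.2077, 0.1128]
ee_rot: [[-0.759, -0.421, 0.496], [-0.353, 0.907, 0.228], [-0.546, -0.002, -0.838]]
ft_force: [-0.0, -0.1, -0.3]
finger_gap: 0.0213
time: 20.98
eef_pos: [0.4974, 0.2077, 0.1128]
ee_rot: [[-0.759, -0.421, 0.496], [-0.353, 0.907, 0.228], [-0.546, -0.002, -0.838]]
ft_force: [-0.4, 0.1, 1.0]
finger_gap: 0.0442
time: 21.65
eef_pos: [0.497, 0.2084, 0.2296]
ee_rot: [[-0.756, -0.421, 0.502], [-0.352, 0.907, 0.23], [-0.552, -0.003, -0.834]]
ft_force: [1.2, 0.7, 0.3]
finger_gap: 0.0441
[ 0.2584  0.9054 -1.4061  2.3548  1.8287  1.072  -0.2634]
[ 96.55151429 197.17317023] [553.49955302 219.51555402]
[ 80.78774273 211.05424448] [574.91004616 218.27816724]
[ 87.9030353  176.31498156] [537.87339531 229.08765942]
```

View pics/p7.png

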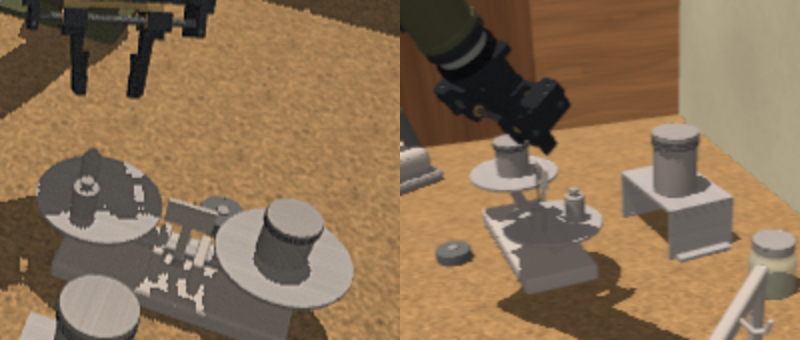

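The medium is upright on the pan, but the small weight is in the arm's shadow and partly hidden behind it (scene crop (92,160)). I move the arm clear and look enlarged.

```bash
python3 -m jog '[[0.5,[-0.006,-0.01,-0.006],[1,1,2]],[0.5,[-0.015,-0.03,-0.015],[3,3,5]],[0.5,[-0.025,-0.055,-0.02],[5,5,8]],[0.5,[-0.035,-0.085,-0.025],[7,6,12]],[0.5,[-0.045,-0.115,-0.03],[9,8,16]],[0.5,[-0.05,-0.145,-0.03],[11,8,20]],[0.5,[-0.05,-0.175,-0.03],[12,8,22]],[0.5,[-0.05,-0.2,-0.03],[12,8,22]],[0.5,[-0.05,-0.22,-0.03],[12,8,22]],[0.5,[-0.05,-0.22,-0.03],[12,8,22]]]'
python3 - <<'E'
from h import *
from cell import ctrl
s=ctrl.read_state();print(np.round(s['qpos'],4))
for n in ['scene','side']:
    c=ctrl.read_camera(n); np.savez(f'pics/{n}8.npz',**c)
a,b=load('scene8'),load('side8')
A=cv2.resize(a['img'][170:290,330:490],(400,300),interpolation=cv2.INTER_CUBIC);B=cv2.resize(b['img'][130:250,170:330],(400,300),interpolation=cv2.INTER_CUBIC)
C=cv2.resize(b['img'][150:390,230:390],(200,300))
im=cv2.convertScaleAbs(np.hstack([A,B]),alpha=1.4,beta=15)
cv2.imwrite('pics/p8.png',im[:,:,::-1])
for P in [(.520,.228,.095),(.493,.207,.095),(.493,.207,.135)]:
    print((proj(a,P)-[330,170])*2.5,(proj(b,P)-[170,130])*2.5+[400,0])
E
```

```text
time: 22.58
eef_pos: [0.6119, 0.0128, 0.2749]
ee_rot: [[-0.908, 0.011, 0.418], [0.009, 1.0, -0.006], [-0.418, -0.001, -0.908]]
ft_force: [-0.5, -0.8, -2.0]
finger_gap: 0.0442
[ 0.6039  0.8379 -1.338   1.9664  1.3866  1.0043  0.2075]
[95.68939286 96.46646279] [541.87444127 149.39444252]
[84.87879413 70.39372696] [522.34174414 161.35957428]
[91.06951644 37.47696462] [519.30698967 128.11928751]
```

View pics/p8.png

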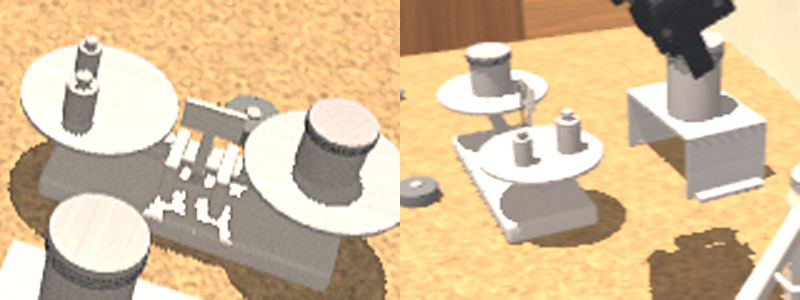

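Both weights stand upright: side crop small (522,148), medium (568,130). The pan centre is at about (542,152), against a predicted (542,149) when level. I check that it's at rest, then hand in.

```bash
python3 -m jog '[[0.5,[0,0,0],[0,0,0]],[0.5,[0,0,0],[0,0,0]],[0.5,[0,0,0],[0,0,0]],[0.5,[0,0,0],[0,0,0]],[0.5,[0,0,0],[0,0,0]],[0.5,[0,0,0],[0,0,0]],[0.5,[0,0,0],[0,0,0]],[0.5,[0,0,0],[0,0,0]]]'
python3 - <<'E'
from h import *
from cell import ctrl
b=load('side8');c=ctrl.read_camera('side')
d=np.abs(c['img'][135:210,170:250].astype(int)-b['img'][135:210,170:250]); print('diff mean,max',d.mean(),d.max())
hsv=cv2.cvtColor(c['img'],cv2.COLOR_RGB2HSV); m=((hsv[...,1]<50)&(hsv[...,2]>125))
# both pans: left extreme rows of discs, weight pan right extreme
s=ctrl.read_camera('scene'); 
def fit(img,cam,box,z):
    h=cv2.cvtColor(img,cv2.COLOR_RGB2HSV); mm=((h[...,1]<55)&(h[...,2]>110)).astype(np.uint8)
    k=np.zeros_like(mm); x0,y0,x1,y1=box; k[y0:y1,x0:x1]=mm[y0:y1,x0:x1]
    cs,_=cv2.findContours(k,0,cv2.CHAIN_APPROX_NONE); q=cv2.convexHull(max(cs,key=cv2.contourArea))[:,0]
    P=np.array([onz(cam,u,v,z)[:2] for u,v in q]); S=np.linalg.lstsq(np.c_[2*P,np.ones(len(P))],(P**2).sum(1),rcond=None)[0]
    return S[:2].round(4),np.sqrt(S[2]+(S[:2]**2).sum()).round(4)
for z in (.081,.095,.109): print(z,'weight pan',fit(s['img'],s,(335,185,402,232),z),fit(c['img'],c,(200,178,245,206),z))
ctrl.job_done()
E
```

```text
time: 23.35
eef_pos: [0.6115, 0.0184, 0.2781]
ee_rot: [[-0.906, 0.003, 0.422], [0.003, 1.0, 0.0], [-0.422, 0.001, -0.906]]
ft_force: [-0.4, 0.0, -0.1]
finger_gap: 0.0441
diff mean,max 0.5558888888888889 5
0.081 weight pan (array([0.5035, 0.2286]), np.float64(0.0729)) (array([0.5125, 0.2524]), np.float64(0.0788))
0.095 weight pan (array([0.5179, 0.232 ]), np.float64(0.0715)) (array([0.507 , 0.2246]), np.float64(0.0766))
0.109 weight pan (array([0.5324, 0.2354]), np.float64(0.0702)) (array([0.5016, 0.1968]), np.float64(0.0744))
the job is handed in; nothing more can be done
```

I handed the job in at 23.4 s of the 70 s allowed. The short tin is on the balance, so I set the medium and small weights upright side by side on the empty pan.

**Last checks:**
- **Upright:** the last pictures show both weights standing on the pan, about 30–34 mm from its centre.
- **Level and at rest:** the two cameras agree best on the pan centre at the level height of 95 mm, to about 13 mm. The picture of the pan did not change over the last 0.7 s. I judged the tilt only from pictures.
- **Left in place:** both tins were upright in the last pictures. I did not go near the bystanders. The large weight looked untouched in the wrist picture taken before I picked up the small one, and I did not check it again. I did not measure any of these for movement.

**Problems and disagreements:**
- **Joint limit:** on the first approach to the small weight, joint 3 read -1.474 (range given as -1.47), possibly a hair past its limit. Joint 4 was at its limit too. I backed out and came in another way. This could count as a range failure.
- **Force reading:** the wrist force read 21 N at that moment, probably from the sudden stop. That is well under the 120 N wrist limit.
- **Weaker pan fit:** the side camera's pan fit was poor, with a fitted radius of 77 mm against the real 70 mm. The scene camera's fit was better, at 71.5 mm.

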